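# Make up the shade sample tray at the capping press

## Task

Make up the shade sample tray for the lab: stand the four finished bottles (black glass, cap on) upright in the tray, each in the pocket of the same colour as its cap; it is glass, so set each down gently and never drop one. Leave the bottle that has no cap and the red-capped aluminium setting dummy standing where they are.

Things in the scene. Friction and masses are not known exactly. Their poses are not given: they have to be found in the camera images.
- bottle_red: Good sample: upright black glass bottle with red cap and a thin red band round its body. Round body 38 mm diameter up to 46 mm, sloping shoulder to 52 mm, straight round cap 25 mm diameter from there to the top at 96 mm. About 90 g. Grip it from above by the cap, 70 to 85 mm above its foot (clear of the shoulder). Origin: centre of the underside; z up along the bottle.
- bottle_yellow: Good sample: upright black glass bottle with yellow cap and a thin yellow band round its body. Round body 38 mm diameter up to 46 mm, sloping shoulder to 52 mm, straight round cap 25 mm diameter from there to the top at 96 mm. About 90 g. Grip it from above by the cap, 70 to 85 mm above its foot (clear of the shoulder). Origin: centre of the underside; z up along the bottle.
- bottle_green: Good sample: upright black glass bottle with green cap and a thin green band round its body. Round body 38 mm diameter up to 46 mm, sloping shoulder to 52 mm, straight round cap 25 mm diameter from there to the top at 96 mm. About 90 g. Grip it from above by the cap, 70 to 85 mm above its foot (clear of the shoulder). Origin: centre of the underside; z up along the bottle.
- bottle_blue: Good sample: upright black glass bottle with blue cap and a thin blue band round its body. Round body 38 mm diameter up to 46 mm, sloping shoulder to 52 mm, straight round cap 25 mm diameter from there to the top at 96 mm. About 90 g. Grip it from above by the cap, 70 to 85 mm above its foot (clear of the shoulder). Origin: centre of the underside; z up along the bottle.
- pocket_red: Red plastic tray pocket, open on top: 58 mm square inside, walls 4 mm thick, 18 mm high. Origin: centre of its floor, 12 mm above the bench; z up, y along the row of pockets, x across it. The four pockets form one row, 66 mm apart, in a fixed white tray 92 x 310 mm; colour order varies. Fingers that close across the row (along x) clear the neighbouring bottles.
- pocket_yellow: Yellow plastic tray pocket, open on top: 58 mm square inside, walls 4 mm thick, 18 mm high. Origin: centre of its floor, 12 mm above the bench; z up, y along the row of pockets, x across it. The four pockets form one row, 66 mm apart, in a fixed white tray 92 x 310 mm; colour order varies. Fingers that close across the row (along x) clear the neighbouring bottles.
- pocket_green: Green plastic tray pocket, open on top: 58 mm square inside, walls 4 mm thick, 18 mm high. Origin: centre of its floor, 12 mm above the bench; z up, y along the row of pockets, x across it. The four pockets form one row, 66 mm apart, in a fixed white tray 92 x 310 mm; colour order varies. Fingers that close across the row (along x) clear the neighbouring bottles.
- pocket_blue: Blue plastic tray pocket, open on top: 58 mm square inside, walls 4 mm thick, 18 mm high. Origin: centre of its floor, 12 mm above the bench; z up, y along the row of pockets, x across it. The four pockets form one row, 66 mm apart, in a fixed white tray 92 x 310 mm; colour order varies. Fingers that close across the row (along x) clear the neighbouring bottles.
- uncapped_bottle: Not a sample: the same black bottle with a blue band, 38 mm diameter, but with no cap: a bare white neck 16 mm wide, top at 66 mm. Leave it standing where it is. Origin: centre of the underside, z up.
- setting_dummy: Not a sample: the press's setting dummy, the same size and shape as a capped bottle (38 mm body, 25 mm red cap, 96 mm tall) but with a bare bright aluminium body and no band. Leave it standing where it is. Origin: centre of the underside, z up.

How it is judged:
By the outcome, as a careful person would: the job done as asked, in the order asked, and still so for the second after the job is handed in, with the robot touching nothing.
It also fails if it takes over 118 s, if anything falls off the work surface, if the arm or the gripper's body presses on something with over 40 N, if the wrist force passes 120 N, or if a joint passes its speed limit or range.

## Robot

A 7-joint arm with a two-finger parallel gripper is mounted at the origin on the work surface. World frame = base frame: x ahead of the robot, y to its left, z up, the work surface at z = 0. Lengths are in m, angles in rad, forces in N, time in s.
With the tool pointing down it reaches from about 0.4 to 0.85 m from the base axis. Payload 10.4 kg.
Tool frame: the origin (TCP) lies at the very end of the fingers, on their centre line; the grasp point (between the pads) lies 19 mm behind it (manip.grip_depth is the distance from the TCP to the grasp point, in m); z points along the fingers, x is the direction in which the jaws open and shut, and the axes are right-handed (so a half turn about z gives the same grasp; the last joint's range is limited). The gripper opens to 85 mm and grips with 20 to 120 N. Pads are 22 mm wide; open, the fingers measure 114 mm over their backs; the gripper's body (76 mm by 85 mm) begins 54 mm behind the grasp point. The pads swing forward as they close: fully open they stand 13 mm farther back than shut.
Start: joints at [-1.304, 0.332, -0.065, 1.46, 0.022, 1.35, -0.088], TCP at [0.179, 0.599, 0.231] pointing down, gripper open.
Joint ranges: [-2.6, 2.6], [-0.5, 2.12], [-1.47, 1.34], [0.16, 2.42], [-1.27, 4.41], [0.06, 2.06], [-2.6, 2.6]. Speed limits (rad/s): [2.22, 2.22, 2.79, 2.79, 3.14, 3.14, 3.14].

## Interface

Orientations are given as a unit quaternion [x, y, z, w].
In Python, from workcell import manip, cams gives the robot as it stands. The module is installed in compiled form; this text tells all that it offers.
- The arm moves only by the tool move_arm, never from a script. Its arguments are lists of equal length, an entry for each row: "claw": the opening, from 0 (shut) to 1 (fully open); "dp": the shift along the tool's x, y, z as a fraction of full scale, a list of three; "turn": the turn, a rotation vector about the tool's x, y, z as a fraction of full scale, a list of three. A call has 1 to 8 rows; each row shifts and turns the commanded pose from where the row before left it, along the tool's axes as they then stand; what a row does not reach is not made up. Full scale, the value 1, is 200 mm for a shift and 45 degrees for a turn. A row lasts 1/12 s, in which the tool goes at most 41.7 mm and 7.16 degrees, less where a joint would pass 70% of its speed; a pose out of reach is approached as far as the arm can. A call with a number of a shift or a turn outside -1 to 1 is refused whole. A call with a gripper value outside its range is refused whole. The fingers move at their own pace and stop on an object; "grip_force" is the grip in N (left out, the last holds). Time passes only in rows, so rows that do not move let the fingers close. It gives the time, the measured TCP pose, the force and the opening at its end, in the units of the state.
- manip.get_obs(): the state, without advancing time (a new reading comes with each control period).
- cams.camera(name): name is "side" or "top"; returns the picture (400x640x3 uint8, red, green, blue); there is no depth.
- cams.camera_info(name): a dict with "fx", "fy", "cx", "cy" (pixels), "pose" (4x4, takes a point from camera to world coordinates). Camera axes: x right, y down, z forward; pixel columns grow to the right and rows downward; lengths in m; the calibration is good to about 2 mm. A picture is of the moment at which its call begins. camera_info takes no time and is no camera call.
- manip.hand_in(): hands the job in, once; it reports no verdict.
The state is a dict: "clock": time; "joint_pos": joint angles; "joint_velocities": joint speeds; "tau": joint torques, N m; "position": TCP position; "ee_rot": TCP orientation; "ft_force": force on the tool from outside, world axes, zero at the start; "torque": the same for the moment, N m; "grip_width": opening from 0.0 (shut) to 1.0 (fully open).
Only numpy, scipy, OpenCV 4.12 (cv2) and the standard library are available. Lean on these libraries where they do the work, as an engineer would, in place of code of your own. Each camera call takes 0.05 s, during which the arm holds its last target.

## Working session

There is one attempt and no reset: what is moved stays moved. The work goes in short steps, Python scripts to look and compute and a tool call to move; the robot and the scene stay as the last step left them, time stands still between calls to the robot, and variables do not carry over. Pictures are saved under pics/ and viewed, and the job is handed in when it is done.

Besides the shell and the picture viewer there is one more tool, called as name(argument=value, ...), one argument or row to a line, values as JSON. move_arm: Moves the arm, as the interface text tells. Shift numbers are shares of 200 mm and turn numbers shares of 45 degrees, none past 1 either way. Its arguments: {"type":"object","properties":{"claw":{"type":"array","items":{"type":"number"}},"dp":{"type":"array","items":{"type":"array","items":{"type":"number"}}},"turn":{"type":"array","items":{"type":"array","items":{"type":"number"}}},"grip_force":{"type":"number"}},"required":["claw","dp","turn"]}

```bash
mkdir -p pics; python3 - <<'E'
from workcell import manip, cams
import cv2
for n in("top","side"):
    im=cams.camera(n); cv2.imwrite(f"pics/{n}0.png",im[:,:,::-1])
    i=cams.camera_info(n); print(n,i)
print(manip.get_obs(), manip.grip_depth)
E
```

```text
top {'fx': 420.6153648122701, 'fy': 420.6153648122701, 'cx': 321.77779919033617, 'cy': 196.97093249394942, 'pose': array([[ 0.01314197, -0.99083911,  0.13440664,  0.36982181],
       [-0.99965929, -0.00998772,  0.02411537,  0.00117302],
       [-0.02255203, -0.13467777, -0.99063278,  1.04128564],
       [ 0.        ,  0.        ,  0.        ,  1.        ]])}
side {'fx': 477.5941843355555, 'fy': 477.5941843355555, 'cx': 317.8397571755282, 'cy': 194.14147716021785, 'pose': array([[ 0.96149931, -0.15267051,  0.2284968 ,  0.23617719],
       [-0.27452636, -0.49602916,  0.82376595, -0.95354625],
       [-0.01242369, -0.85477879, -0.51884378,  0.67015541],
       [ 0.        ,  0.        ,  0.        ,  1.        ]])}
{'clock': 0.1, 'joint_pos': array([-1.30356609,  0.33281157, -0.06472379,  1.46085078,  0.02160164,
        1.34986999, -0.08853978]), 'joint_velocities': array([-0.00101902, -0.00340123, -0.00144398, -0.00211688, -0.00099097,
        0.00040294,  0.00080008]), 'tau': array([ 1.62095159e-03, -6.26743340e+01,  4.91949962e-02, -3.92426956e+01,
        1.64344360e-02,  6.86668165e-03, -4.61880825e-05]), 'position': array([0.17851476, 0.59862585, 0.23059686]), 'ee_rot': array([ 8.01806394e-01,  5.97583567e-01, -4.83870696e-04,  3.90913453e-04]), 'ft_force': array([-0.47479986,  0.94819755, -1.04719244]), 'torque': array([-0.02822746, -0.00095938, -0.03290917]), 'grip_width': 0.998642725128856} 0.0187
```

View pics/top0.png

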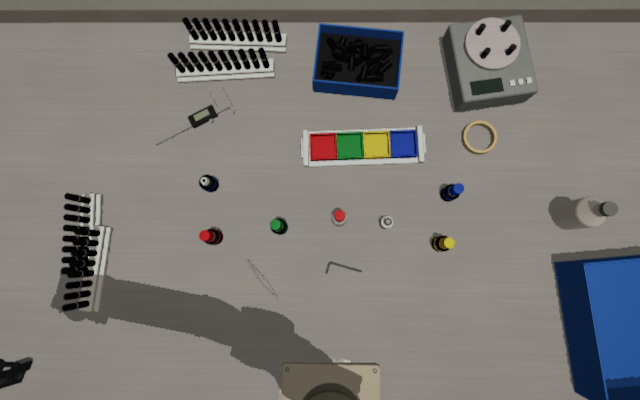

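View pics/side0.png

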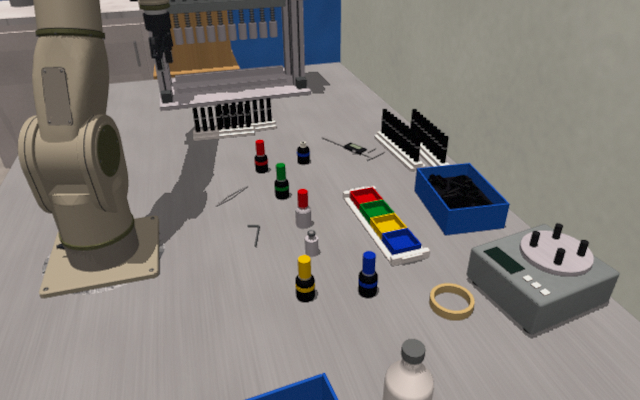

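```bash
cat > h.py <<'E'
import cv2, numpy as np
from workcell import manip, cams
from scipy.spatial.transform import Rotation as R
def mask(im,c):
    h=cv2.cvtColor(im,cv2.COLOR_RGB2HSV); H,S,V=[h[...,i].astype(int) for i in range(3)]
    g=(S>140)&(V>60)
    d={'red':(H<8)|(H>172),'yellow':(H>18)&(H<35),'green':(H>45)&(H<80),'blue':(H>108)&(H<130)}[c]
    return (g&d).astype(np.uint8)
def ray(n,uv,z):
    i=cams.camera_info(n);P=i['pose']
    d=P[:3,:3]@np.array([(uv[0]-i['cx'])/i['fx'],(uv[1]-i['cy'])/i['fy'],1])
    return P[:3,3]+d*(z-P[2,3])/d[2]
def proj(n,p):
    i=cams.camera_info(n);P=i['pose'];q=P[:3,:3].T@(np.array(p)-P[:3,3])
    return q[:2]/q[2]*[i['fx'],i['fy']]+[i['cx'],i['cy']]
def blobs(im,c,mn=15):
    n,l,s,ct=cv2.connectedComponentsWithStats(mask(im,c))
    return [(s[k],ct[k]) for k in range(1,n) if mn<s[k,4]<2500]
def snap(tag,names=("top","side")):
    o={}
    for n in names:
        o[n]=cams.camera(n); cv2.imwrite(f"pics/{n}{tag}.png",o[n][:,:,::-1])
    return o
E
python3 - <<'E'
from h import *
for n in("top","side"):
    im=cv2.imread(f"pics/{n}0.png")[:,:,::-1].copy()
    for c in('red','yellow','green','blue'):
        for s,ct in blobs(im,c):
            print(n,c,s,ct.round(1),'z74',ray(n,ct,.074)[:2].round(4),'z30',ray(n,ct,.03)[:2].round(4))
E
```

```text
top red [310 133  27  28 691] [323.  146.5] z74 [0.6213 0.0234] z30 [0.6328 0.0244]
top red [334 210  11  12  96] [339.1 215.3] z74 [ 0.4587 -0.0159] z30 [ 0.4628 -0.0166]
top red [199 230  15  12 131] [206.2 235.5] z74 [0.4086 0.2903] z30 [0.4104 0.3034]
top red [215 234   6  10  16] [217.8 239.2] z74 [0.4005 0.2631] z30 [0.4019 0.275 ]
top yellow [363 131  28  28 716] [376.2 144.6] z74 [ 0.6269 -0.1018] z30 [ 0.6386 -0.1065]
top yellow [439 237  16  12 140] [446.6 242.7] z74 [ 0.399  -0.2603] z30 [ 0.4003 -0.2722]
top green [337 132  27  27 654] [349.7 145.5] z74 [ 0.6242 -0.0395] z30 [ 0.6358 -0.0414]
top green [271 219  10  12  93] [275.5 224.4] z74 [0.4361 0.1307] z30 [0.4391 0.1366]
top blue [323  25  12   8  39] [328.3  28.5] z74 [0.9184 0.0142] z30 [0.9433 0.0148]
top blue [335  27   9   7  23] [338.3  30. ] z74 [ 0.9145 -0.0105] z30 [ 0.9393 -0.011 ]
top blue [349  28   5   7  16] [350.8  30.5] z74 [ 0.9132 -0.041 ] z30 [ 0.938  -0.0429]
top blue [357  29  45  10 142] [378.5  33.5] z74 [ 0.9054 -0.1085] z30 [ 0.9298 -0.1135]
top blue [313  82   9   5  19] [316.7  83.7] z74 [
[... 1831 characters left out ...]
3  14   5  22] [448.9 175.5] z74 [ 0.8436 -0.0175] z30 [0.8884 0.0516]
side blue [450 212  18  22  90] [459.1 223.9] z74 [ 0.7574 -0.2167] z30 [ 0.7959 -0.1623]
side blue [497 212   7   8  17] [500.2 215.4] z74 [ 0.8612 -0.2139] z30 [ 0.9074 -0.1593]
side blue [480 222   7   7  17] [483.  224.8] z74 [ 0.8048 -0.2346] z30 [ 0.8467 -0.1815]
side blue [382 228  39  26 679] [400.3 240.8] z74 [ 0.6106 -0.2356] z30 [ 0.6382 -0.1826]
side blue [363 251  13  23 255] [368.6 262.3] z74 [ 0.5229 -0.2817] z30 [ 0.5441 -0.2321]
side blue [359 280  18   8  71] [367.3 284.6] z74 [ 0.4977 -0.3404] z30 [ 0.517  -0.2952]
side blue [253 373  82  27 772] [301.4 390.4] z74 [ 0.3272 -0.5222] z30 [ 0.3339 -0.4903]
```

The top view shows the finished caps at red (206,236), green (276,224), yellow (447,243) and blue (458,189). The red dummy is at (339,215), the uncapped bottle with the blue band at (208,182), and the pockets run red, green, yellow, blue from left to right at row ~145. The two views agree to about 4 mm. I'll turn the jaws across the row first.

move_arm(
  claw=[1,1,1,1,1,1,1,1],
  dp=[
    [0,0,0],
    [0,0,0],
    [0,0,0],
    [0,0,0],
    [0,0,0],
    [0,0,0],
    [0,0,0],
    [0,0,0],
  ],
  turn=[
    [0,0,0.158],
    [0,0,0.158],
    [0,0,0.158],
    [0,0,0.158],
    [0,0,0.158],
    [0,0,0.158],
    [0,0,0.158],
    [0,0,0.158],
  ],
  grip_force=40,
)

```text
clock: 0.77
position: [0.1785, 0.5987, 0.2309]
ee_rot: [0.99, 0.141, -0.0, 0.0]
ft_force: [-0.8, -0.5, -0.8]
grip_width: 1.0
```

move_arm(
  claw=[1,1,1,1],
  dp=[
    [0,0,0],
    [0,0,0],
    [0,0,0],
    [0,0,0],
  ],
  turn=[
    [0,0,0.158],
    [0,0,0.158],
    [0,0,0],
    [0,0,0],
  ],
)

```text
clock: 1.1
position: [0.1784, 0.5988, 0.231]
ee_rot: [1.0, 0.022, -0.0, 0.0]
ft_force: [0.9, -0.3, -0.5]
grip_width: 1.0
```

```bash
cat >> h.py <<'E'
def go(*t):
    o=manip.get_obs(); M=R.from_quat(o['ee_rot']).as_matrix()
    print('t',round(o['clock'],2),'p',o['position'].round(4),'x',M[:,0].round(3),'z',M[:,2].round(3),'F',o['ft_force'].round(1),'w',round(o['grip_width'],3),'q',o['joint_pos'].round(2))
    p=o['position']
    for a in t:
        a=np.array(a); print(a,'shift units',(M.T@(a-p)/.2).round(4)); p=a
E
python3 -c "
from h import *
go((.41,.2925,.231),(.41,.2925,.059))"
```

```text
t 1.1 p [0.1784 0.5988 0.231 ] x [ 0.999  0.044 -0.   ] z [ 0.    -0.001 -1.   ] F [ 0.9 -0.3 -0.5] w 1.0 q [-1.43  0.33  0.1   1.47 -0.03  1.35 -1.29]
[0.41   0.2925 0.231 ] shift units [1.0890e+00 1.5812e+00 9.0000e-04]
[0.41   0.2925 0.059 ] shift units [ 0.0e+00 -5.0e-04  8.6e-01]
```

move_arm(
  claw=[1,1,1,1,1,1,1,1],
  dp=[
    [0.109,0.158,0],
    [0.109,0.158,0],
    [0.109,0.158,0],
    [0.109,0.158,0],
    [0.109,0.158,0],
    [0.109,0.158,0],
    [0.109,0.158,0],
    [0.109,0.158,0],
  ],
  turn=[
    [0,0,0],
    [0,0,0],
    [0,0,0],
    [0,0,0],
    [0,0,0],
    [0,0,0],
    [0,0,0],
    [0,0,0],
  ],
)

```text
clock: 1.77
position: [0.3638, 0.3516, 0.2314]
ee_rot: [1.0, 0.023, 0.0, -0.0]
ft_force: [0.4, 1.0, 1.3]
grip_width: 0.997
```

move_arm(
  claw=[1,1,1,1,1,1,1],
  dp=[
    [0.109,0.158,0],
    [0.109,0.158,0],
    [0,0,0.15],
    [0,0,0.15],
    [0,0,0.1],
    [0,0,0],
    [0,0,0],
  ],
  turn=[
    [0,0,0],
    [0,0,0],
    [0,0,0],
    [0,0,0],
    [0,0,0],
    [0,0,0],
    [0,0,0],
  ],
)

```text
clock: 2.35
position: [0.4087, 0.2916, 0.1511]
ee_rot: [1.0, 0.021, -0.001, 0.001]
ft_force: [0.0, 1.1, 0.6]
grip_width: 1.003
```

```bash
python3 -c "
from h import *
go((.41,.2925,.059))
o=snap('1')
a=o['top'][170:290,140:300];b=o['side'][80:220,190:350]
cv2.imwrite('pics/c1.png',np.vstack([cv2.resize(x,(600,300 if 0 else 290),interpolation=2) for x in (a,b)])[:,:,::-1])"
```

```text
t 2.35 p [0.4087 0.2916 0.1511] x [ 0.999  0.043 -0.001] z [-0.001 -0.001 -1.   ] F [0.  1.1 0.6] w 1.003 q [-1.04  0.12  0.35  1.9  -0.05  1.13 -0.63]
[0.41   0.2925 0.059 ] shift units [ 0.007  -0.0049  0.4607]
```

View pics/c1.png

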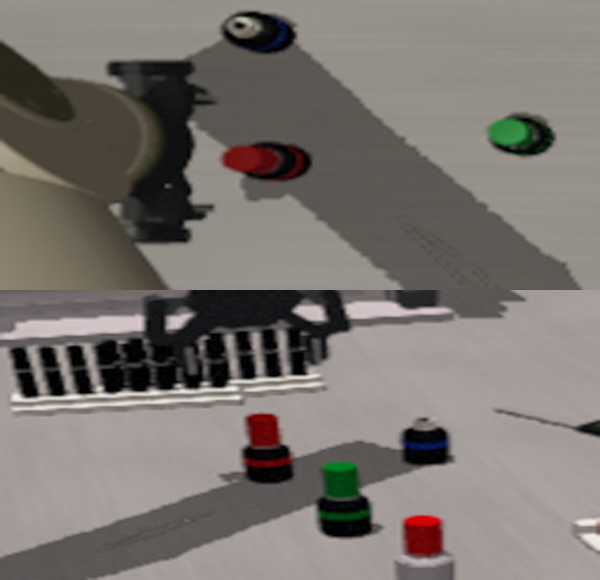

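The pictures show the open jaws above the red bottle. In the top view the fingertips are near (195,195) and (195,226) with the cap at (206,212). I'll check the tips against the calibration.

```bash
python3 -c "
from h import *
p=np.array([.4087,.2916,.164]);x=np.array([.999,.043,0])*.0425
for n in('top','side'):
  print(n,[proj(n,q).round(1) for q in (p-x,p+x)])
o=snap('1b',('side',))['side']
cv2.imwrite('pics/c1b.png',cv2.resize(o[75:175,200:320],(720,600),interpolation=2)[:,:,::-1])
"
```

```text
top [array([192.7, 254.1]), array([193.1, 213.4])]
side [array([241.7, 120.2]), array([271.7, 116.1])]
```

View pics/c1b.png

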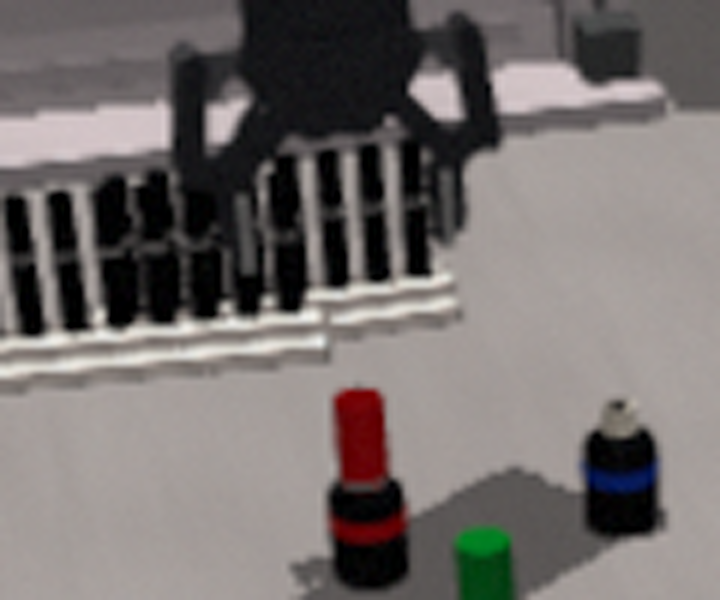

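The fingertips show at (241,121) and (274,115) in the side view, matching the projection, so I'll go down over the cap and close.

move_arm(
  claw=[1,1,1,1,1,1,1],
  dp=[
    [0.007,-0.005,0.1],
    [0,0,0.1],
    [0,0,0.1],
    [0,0,0.08],
    [0,0,0.05],
    [0,0,0.03],
    [0,0,0],
  ],
  turn=[
    [0,0,0],
    [0,0,0],
    [0,0,0],
    [0,0,0],
    [0,0,0],
    [0,0,0],
    [0,0,0],
  ],
)

```text
clock: 3.08
position: [0.4104, 0.2931, 0.0591]
ee_rot: [1.0, 0.02, -0.0, 0.0]
ft_force: [0.2, -0.5, 0.9]
grip_width: 1.0
```

move_arm(
  claw=[0.5,0.4,0.3,0.2,0.15,0.1,0.1,0.1],
  dp=[
    [0,0,0],
    [0,0,0],
    [0,0,0],
    [0,0,0],
    [0,0,0],
    [0,0,0],
    [0,0,0],
    [0,0,0],
  ],
  turn=[
    [0,0,0],
    [0,0,0],
    [0,0,0],
    [0,0,0],
    [0,0,0],
    [0,0,0],
    [0,0,0],
    [0,0,0],
  ],
)

```text
clock: 3.75
position: [0.4107, 0.2933, 0.0597]
ee_rot: [1.0, 0.02, 0.0, -0.0]
ft_force: [-1.0, -1.1, 4.4]
grip_width: 0.28
```

```bash
python3 -c "
from h import *
go()
o=snap('2',('side',))['side']
cv2.imwrite('pics/c2.png',cv2.resize(o[75:195,200:340],(700,600),interpolation=2)[:,:,::-1])
"
```

```text
t 3.75 p [0.4107 0.2933 0.0597] x [0.999 0.04  0.001] z [ 0.     0.001 -1.   ] F [-1.  -1.1  4.4] w 0.28 q [-1.02  0.25  0.34  1.98 -0.1   0.93 -0.58]
```

View pics/c2.png

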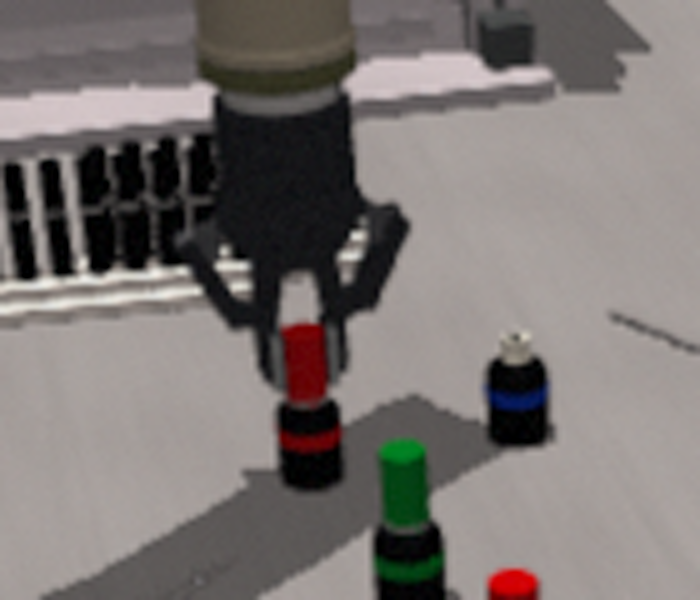

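The jaws hold the red cap at (261,147) with width 0.28 (about 24 mm) and the bottle is upright. Next I lift it.

move_arm(
  claw=[0.1,0.1,0.1,0.1,0.1,0.1,0.1],
  dp=[
    [0,0,-0.02],
    [0,0,-0.06],
    [0,0,-0.12],
    [0,0,-0.18],
    [0,0,-0.18],
    [0,0,-0.12],
    [0,0,-0.02],
  ],
  turn=[
    [0,0,0],
    [0,0,0],
    [0,0,0],
    [0,0,0],
    [0,0,0],
    [0,0,0],
    [0,0,0],
  ],
)

```text
clock: 4.38
position: [0.412, 0.2941, 0.2039]
ee_rot: [1.0, 0.02, 0.002, -0.002]
ft_force: [0.4, 1.0, -1.3]
grip_width: 0.279
```

```bash
python3 -c "
from h import *
go((.631,.0233,.2),(.631,.0233,.09))"
```

```text
t 4.38 p [0.412  0.2941 0.2039] x [0.999 0.04  0.005] z [ 0.004  0.005 -1.   ] F [ 0.4  1.  -1.3] w 0.279 q [-1.05  0.08  0.36  1.83 -0.03  1.23 -0.64]
[0.631  0.0233 0.2   ] shift units [1.0404 1.3964 0.0179]
[0.631  0.0233 0.09  ] shift units [-0.0025  0.0025  0.55  ]
```

move_arm(
  claw=[0.1,0.1,0.1,0.1,0.1,0.1,0.1,0.1],
  dp=[
    [0.042,0.056,0],
    [0.083,0.112,0],
    [0.114,0.154,0],
    [0.12,0.16,0],
    [0.12,0.16,0],
    [0.12,0.16,0],
    [0.12,0.16,0],
    [0.12,0.16,0],
  ],
  turn=[
    [0,0,0],
    [0,0,0],
    [0,0,0],
    [0,0,0],
    [0,0,0],
    [0,0,0],
    [0,0,0],
    [0,0,0],
  ],
)

```text
clock: 5.05
position: [0.5875, 0.0738, 0.1985]
ee_rot: [1.0, 0.02, -0.001, 0.0]
ft_force: [1.5, 1.1, -0.1]
grip_width: 0.282
```

move_arm(
  claw=[0.1,0.1,0.1,0.1,0.1,0.1],
  dp=[
    [0.104,0.14,0],
    [0.062,0.084,0],
    [0.036,0.049,0],
    [0,0,0],
    [0,0,0],
    [0,0,0],
  ],
  turn=[
    [0,0,0],
    [0,0,0],
    [0,0,0],
    [0,0,0],
    [0,0,0],
    [0,0,0],
  ],
)

```text
clock: 5.55
position: [0.6289, 0.0245, 0.1989]
ee_rot: [1.0, 0.021, -0.001, -0.001]
ft_force: [-0.2, 0.3, -1.1]
grip_width: 0.28
```

```bash
python3 -c "
from h import *
go((.631,.0233,.2),(.631,.0233,.08),(.631,.0233,.0713))
o=snap('3')
a=o['top'][90:210,240:400];b=o['side'][80:260,260:500]
cv2.imwrite('pics/c3.png',np.vstack([cv2.resize(x,(400,300),interpolation=2) for x in (a,b)])[:,:,::-1])"
```

```text
t 5.55 p [0.6289 0.0245 0.1989] x [ 0.999  0.042 -0.001] z [-0.001  0.001 -1.   ] F [-0.2  0.3 -1.1] w 0.28 q [-0.56  0.4   0.59  1.52 -0.23  1.29  0.1 ]
[0.631  0.0233 0.2   ] shift units [ 0.0103  0.0067 -0.0057]
[0.631  0.0233 0.08  ] shift units [0.0006 0.0006 0.6   ]
[0.631  0.0233 0.0713] shift units [0.     0.     0.0435]
```

View pics/c3.png

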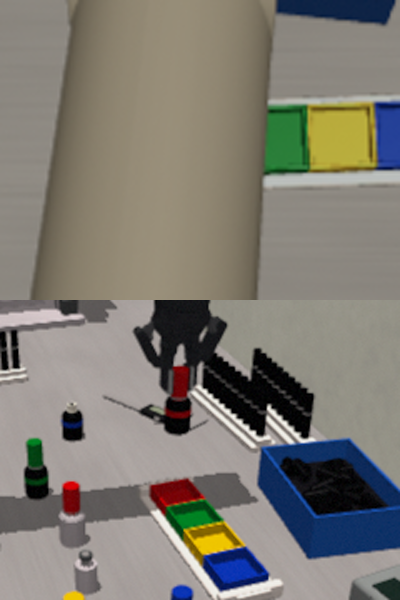

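The red bottle hangs upright above the red pocket (side view, foot at about (366,158)). I'll lower it to just above the floor.

move_arm(
  claw=[0.1,0.1,0.1,0.1,0.1,0.1,0.1,0.1],
  dp=[
    [0.01,0.007,0.04],
    [0,0,0.1],
    [0,0,0.14],
    [0,0,0.14],
    [0,0,0.1],
    [0,0,0.05],
    [0,0,0.02],
    [0,0,0],
  ],
  turn=[
    [0,0,0],
    [0,0,0],
    [0,0,0],
    [0,0,0],
    [0,0,0],
    [0,0,0],
    [0,0,0],
    [0,0,0],
  ],
)

```text
clock: 6.32
position: [0.6315, 0.0215, 0.0809]
ee_rot: [1.0, 0.02, -0.0, 0.0]
ft_force: [-0.1, -0.5, -0.4]
grip_width: 0.281
```

```bash
python3 -c "
from h import *
go((.631,.0233,.0717))
o=snap('4')
b=o['side'][140:260,300:460]
print([proj('side',(.631,.0233,z)).round(1) for z in (.0203,.116)])
cv2.imwrite('pics/c4.png',cv2.resize(b,(800,600),interpolation=2)[:,:,::-1])"
```

```text
t 6.32 p [0.6315 0.0215 0.0809] x [ 0.999  0.04  -0.001] z [-0.001 -0.    -1.   ] F [-0.1 -0.5 -0.4] w 0.281 q [-0.52  0.51  0.55  1.63 -0.29  1.08  0.15]
[0.631  0.0233 0.0717] shift units [-0.0019 -0.0089  0.046 ]
[array([364.2, 198.3]), array([365.6, 165.4])]
```

View pics/c4.png

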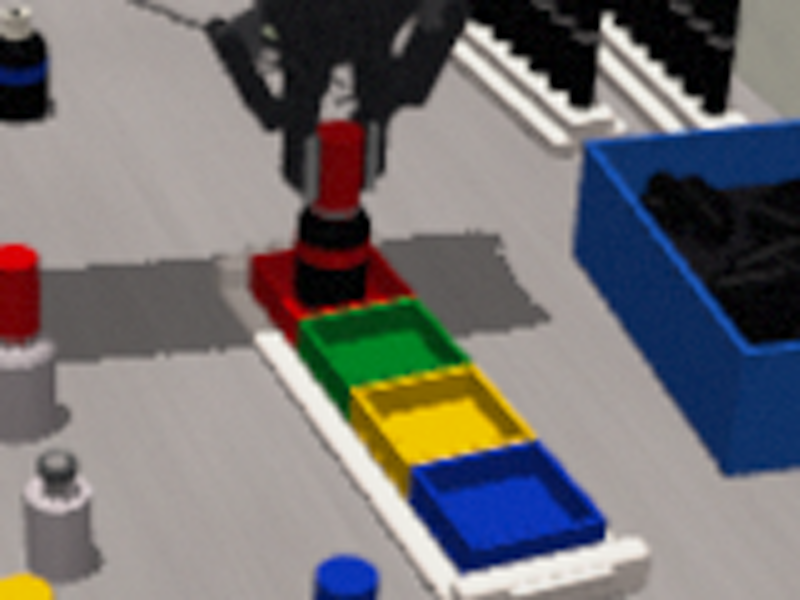

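The bottle is inside the red pocket, clear of the walls, with its foot at (366,200). Now I set it down slowly, nudging it 2 mm away from the green side.

move_arm(
  claw=[0.1,0.1,0.1,0.1,0.1,0.1,0.1],
  dp=[
    [0,-0.01,0.01],
    [0,0,0.01],
    [0,0,0.01],
    [0,0,0.005],
    [0,0,0.005],
    [0,0,0.003],
    [0,0,0],
  ],
  turn=[
    [0,0,0],
    [0,0,0],
    [0,0,0],
    [0,0,0],
    [0,0,0],
    [0,0,0],
    [0,0,0],
  ],
)

```text
clock: 7.0
position: [0.6316, 0.0232, 0.0726]
ee_rot: [1.0, 0.02, -0.0, -0.0]
ft_force: [-1.2, 0.7, -0.7]
grip_width: 0.279
```

move_arm(
  claw=[0.1,0.1,0.1,0.1,0.1],
  dp=[
    [0,0,0.003],
    [0,0,0.003],
    [0,0,0.002],
    [0,0,0],
    [0,0,0],
  ],
  turn=[
    [0,0,0],
    [0,0,0],
    [0,0,0],
    [0,0,0],
    [0,0,0],
  ],
)

```text
clock: 7.42
position: [0.6318, 0.0232, 0.0718]
ee_rot: [1.0, 0.02, 0.0, -0.0]
ft_force: [-2.5, -0.5, 5.4]
grip_width: 0.28
```

The contact reads +5 N, so I release gradually and rise.

move_arm(
  claw=[0.3,0.34,0.4,0.5,0.6,0.6,0.6],
  dp=[
    [0,0,0],
    [0,0,0],
    [0,0,0],
    [0,0,0],
    [0,0,0],
    [0,0,0],
    [0,0,0],
  ],
  turn=[
    [0,0,0],
    [0,0,0],
    [0,0,0],
    [0,0,0],
    [0,0,0],
    [0,0,0],
    [0,0,0],
  ],
)

```text
clock: 8.0
position: [0.6316, 0.0233, 0.0711]
ee_rot: [1.0, 0.02, 0.0, -0.0]
ft_force: [-0.4, 0.7, -0.4]
grip_width: 0.601
```

move_arm(
  claw=[0.7,0.8,1,1,1,1],
  dp=[
    [0,0,-0.05],
    [0,0,-0.12],
    [0,0,-0.18],
    [0,0,-0.18],
    [0,0,-0.1],
    [0,0,0],
  ],
  turn=[
    [0,0,0],
    [0,0,0],
    [0,0,0],
    [0,0,0],
    [0,0,0],
    [0,0,0],
  ],
)

```text
clock: 8.5
position: [0.634, 0.0228, 0.2034]
ee_rot: [1.0, 0.02, 0.004, -0.001]
ft_force: [0.6, -1.0, 0.5]
grip_width: 1.001
```

```bash
python3 -c "
from h import *
go((.436,.133,.195),(.436,.133,.059))
o=snap('5')
b=o['side'][80:260,260:500]
cv2.imwrite('pics/c5.png',cv2.resize(b,(800,600),interpolation=2)[:,:,::-1])"
```

```text
t 8.5 p [0.634  0.0228 0.2034] x [0.999 0.04  0.008] z [ 0.008  0.001 -1.   ] F [ 0.6 -1.   0.5] w 1.001 q [-0.56  0.4   0.59  1.51 -0.23  1.29  0.1 ]
[0.436 0.133 0.195] shift units [-0.9679 -0.5895  0.0345]
[0.436 0.133 0.059] shift units [-0.0057  0.0008  0.68  ]
```

View pics/c5.png

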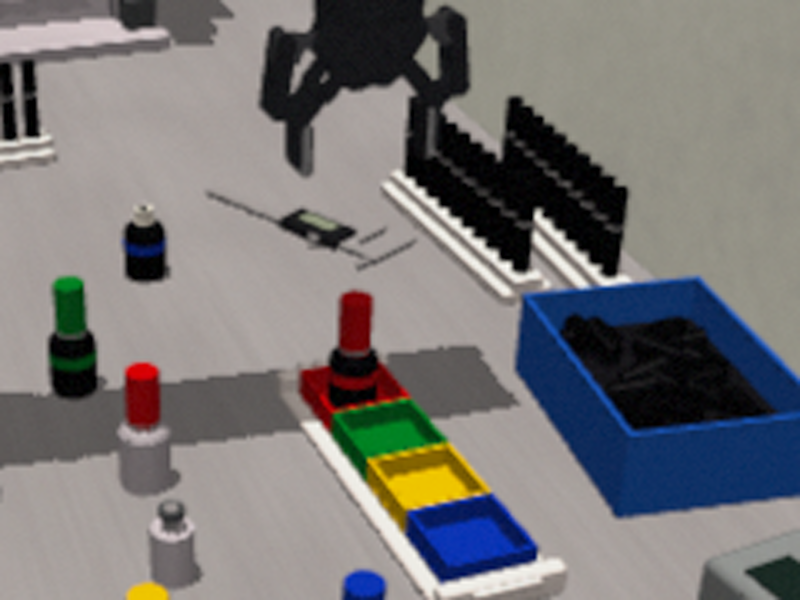

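The red bottle stands upright in the red pocket (side view cap at about (366,175)). On to green.

move_arm(
  claw=[1,1,1,1,1,1,1,1],
  dp=[
    [-0.08,-0.049,0],
    [-0.161,-0.098,0],
    [-0.161,-0.098,0],
    [-0.161,-0.098,0],
    [-0.161,-0.098,0],
    [-0.161,-0.098,0.03],
    [-0.08,-0.049,0.1],
    [0,0,0.1],
  ],
  turn=[
    [0,0,0],
    [0,0,0],
    [0,0,0],
    [0,0,0],
    [0,0,0],
    [0,0,0],
    [0,0,0],
    [0,0,0],
  ],
)

```text
clock: 9.27
position: [0.4305, 0.1358, 0.1501]
ee_rot: [1.0, 0.023, -0.001, -0.001]
ft_force: [0.6, 0.1, 0.2]
grip_width: 0.997
```

move_arm(
  claw=[1,1,1],
  dp=[
    [0,0,0],
    [0,0,0],
    [0,0,0],
  ],
  turn=[
    [0,0,0],
    [0,0,0],
    [0,0,0],
  ],
)

```text
clock: 9.52
position: [0.4347, 0.1325, 0.1516]
ee_rot: [1.0, 0.019, 0.0, 0.0]
ft_force: [-0.2, 0.0, 0.3]
grip_width: 1.003
```

```bash
python3 -c "
from h import *
go((.436,.133,.059))
o=snap('6')
a=o['top'][160:280,220:380];b=o['side'][100:240,220:380]
cv2.imwrite('pics/c6.png',np.vstack([cv2.resize(x,(400,300),interpolation=2) for x in (a,b)])[:,:,::-1])"
```

```text
t 9.52 p [0.4347 0.1325 0.1516] x [0.999 0.039 0.   ] z [ 0. -0. -1.] F [-0.2  0.   0.3] w 1.003 q [-0.88  0.    0.49  2.02  0.    1.12 -0.35]
[0.436 0.133 0.059] shift units [ 0.0067 -0.0023  0.4631]
```

View pics/c6.png

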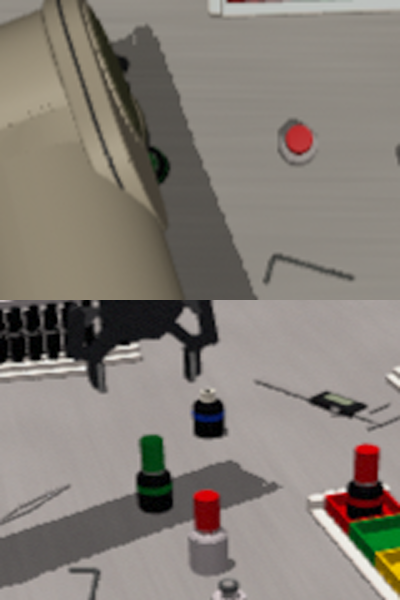

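The jaws are above the green cap (side (281,161)), with the same geometry as for red. I'll go down and grip.

move_arm(
  claw=[1,1,1,1,1,1,1],
  dp=[
    [0.006,-0.002,0.1],
    [0,0,0.1],
    [0,0,0.1],
    [0,0,0.08],
    [0,0,0.05],
    [0,0,0.033],
    [0,0,0],
  ],
  turn=[
    [0,0,0],
    [0,0,0],
    [0,0,0],
    [0,0,0],
    [0,0,0],
    [0,0,0],
    [0,0,0],
  ],
)

```text
clock: 10.2
position: [0.4352, 0.1332, 0.0579]
ee_rot: [1.0, 0.02, -0.0, 0.0]
ft_force: [-0.1, -0.7, -0.3]
grip_width: 1.003
```

move_arm(
  claw=[0.5,0.4,0.3,0.2,0.15,0.1,0.1,0.1],
  dp=[
    [0,0,0],
    [0,0,0],
    [0,0,0],
    [0,0,0],
    [0,0,0],
    [0,0,0],
    [0,0,0],
    [0,0,0],
  ],
  turn=[
    [0,0,0],
    [0,0,0],
    [0,0,0],
    [0,0,0],
    [0,0,0],
    [0,0,0],
    [0,0,0],
    [0,0,0],
  ],
)

```text
clock: 10.87
position: [0.4355, 0.1337, 0.059]
ee_rot: [1.0, 0.02, 0.0, -0.0]
ft_force: [-1.9, -1.5, 6.3]
grip_width: 0.279
```

```bash
python3 -c "
from h import *
go()
o=snap('7',('side',))['side']
cv2.imwrite('pics/c7.png',cv2.resize(o[95:215,210:350],(700,600),interpolation=2)[:,:,::-1])
"
```

```text
t 10.87 p [0.4355 0.1337 0.059 ] x [0.999 0.04  0.   ] z [ 0.     0.001 -1.   ] F [-1.9 -1.5  6.3] w 0.279 q [-0.86  0.15  0.49  2.11 -0.09  0.91 -0.28]
```

View pics/c7.png

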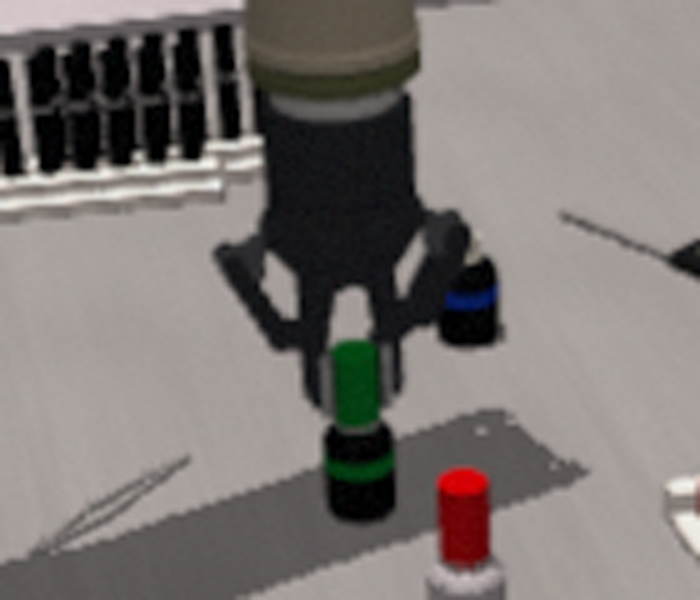

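Green is gripped (width 0.279), upright. Lift and carry.

move_arm(
  claw=[0.1,0.1,0.1,0.1,0.1,0.1,0.1],
  dp=[
    [0,0,-0.02],
    [0,0,-0.06],
    [0,0,-0.12],
    [0,0,-0.18],
    [0,0,-0.18],
    [0,0,-0.12],
    [0,0,-0.02],
  ],
  turn=[
    [0,0,0],
    [0,0,0],
    [0,0,0],
    [0,0,0],
    [0,0,0],
    [0,0,0],
    [0,0,0],
  ],
)

```text
clock: 11.5
position: [0.4371, 0.1341, 0.203]
ee_rot: [1.0, 0.02, 0.003, -0.002]
ft_force: [0.0, 0.2, -1.4]
grip_width: 0.28
```

```bash
python3 -c "
from h import *
go((.634,-.0425,.2),(.634,-.0425,.09))"
```

```text
t 11.5 p [0.4371 0.1341 0.203 ] x [0.999 0.04  0.006] z [ 0.006  0.004 -1.   ] F [ 0.   0.2 -1.4] w 0.28 q [-0.89 -0.05  0.49  1.95  0.03  1.23 -0.38]
[ 0.634  -0.0425  0.2   ] shift units [0.9486 0.9215 0.0172]
[ 0.634  -0.0425  0.09  ] shift units [-0.0031  0.002   0.55  ]
```

move_arm(
  claw=[0.1,0.1,0.1,0.1,0.1,0.1,0.1,0.1],
  dp=[
    [0.038,0.037,0],
    [0.076,0.074,0],
    [0.114,0.11,0],
    [0.138,0.133,0],
    [0.138,0.133,0],
    [0.138,0.133,0],
    [0.133,0.129,0],
    [0.095,0.092,0],
  ],
  turn=[
    [0,0,0],
    [0,0,0],
    [0,0,0],
    [0,0,0],
    [0,0,0],
    [0,0,0],
    [0,0,0],
    [0,0,0],
  ],
)

```text
clock: 12.17
position: [0.6171, -0.0303, 0.1974]
ee_rot: [1.0, 0.019, -0.0, 0.001]
ft_force: [0.7, -0.2, -0.6]
grip_width: 0.279
```

move_arm(
  claw=[0.1,0.1,0.1,0.1,0.1,0.1],
  dp=[
    [0.052,0.051,0],
    [0.028,0.028,0],
    [0,0,0],
    [0,0,0],
    [0,0,0],
    [0,0,0],
  ],
  turn=[
    [0,0,0],
    [0,0,0],
    [0,0,0],
    [0,0,0],
    [0,0,0],
    [0,0,0],
  ],
)

```text
clock: 12.67
position: [0.632, -0.0414, 0.1986]
ee_rot: [1.0, 0.021, 0.0, -0.001]
ft_force: [-0.5, 0.8, -1.5]
grip_width: 0.28
```

```bash
python3 -c "
from h import *
go((.634,-.0425,.2),(.634,-.0425,.08))"
```

```text
t 12.67 p [ 0.632  -0.0414  0.1986] x [0.999 0.042 0.   ] z [-0.     0.001 -1.   ] F [-0.5  0.8 -1.5] w 0.28 q [-0.51  0.42  0.67  1.51 -0.27  1.3   0.23]
[ 0.634  -0.0425  0.2   ] shift units [ 0.0099  0.0061 -0.0068]
[ 0.634  -0.0425  0.08  ] shift units [-0.      0.0007  0.6   ]
```

move_arm(
  claw=[0.1,0.1,0.1,0.1,0.1,0.1,0.1,0.1],
  dp=[
    [0.005,0,0.04],
    [0,0,0.1],
    [0,0,0.14],
    [0,0,0.14],
    [0,0,0.1],
    [0,0,0.05],
    [0,0,0.02],
    [0,0,0],
  ],
  turn=[
    [0,0,0],
    [0,0,0],
    [0,0,0],
    [0,0,0],
    [0,0,0],
    [0,0,0],
    [0,0,0],
    [0,0,0],
  ],
)

```text
clock: 13.33
position: [0.6332, -0.0425, 0.0802]
ee_rot: [1.0, 0.02, -0.0, -0.0]
ft_force: [-0.5, -1.0, -0.5]
grip_width: 0.282
```

```bash
python3 -c "
from h import *
go((.634,-.0425,.071))
o=snap('8')
b=o['side'][140:260,300:460]
cv2.imwrite('pics/c8.png',cv2.resize(b,(800,600),interpolation=2)[:,:,::-1])"
```

```text
t 13.33 p [ 0.6332 -0.0425  0.0802] x [ 0.999  0.04  -0.001] z [-0.001  0.    -1.   ] F [-0.5 -1.  -0.5] w 0.282 q [-0.47  0.54  0.62  1.63 -0.34  1.09  0.28]
[ 0.634  -0.0425  0.071 ] shift units [0.004  0.0004 0.0458]
```

View pics/c8.png

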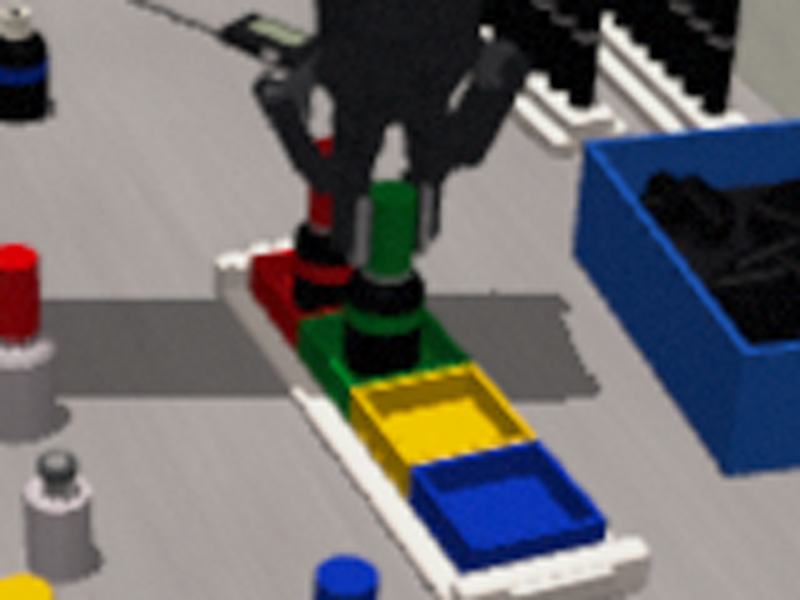

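Green hangs inside the green pocket (foot about (376,213)) and red is undisturbed. I'll set it down slowly.

move_arm(
  claw=[0.1,0.1,0.1,0.1,0.1,0.1,0.1,0.1],
  dp=[
    [0.003,-0.003,0.01],
    [0,0,0.01],
    [0,0,0.01],
    [0,0,0.005],
    [0,0,0.005],
    [0,0,0.003],
    [0,0,0.003],
    [0,0,0],
  ],
  turn=[
    [0,0,0],
    [0,0,0],
    [0,0,0],
    [0,0,0],
    [0,0,0],
    [0,0,0],
    [0,0,0],
    [0,0,0],
  ],
)

```text
clock: 14.1
position: [0.634, -0.0421, 0.0712]
ee_rot: [1.0, 0.02, -0.0, -0.0]
ft_force: [0.2, -0.0, -0.5]
grip_width: 0.282
```

move_arm(
  claw=[0.1,0.1],
  dp=[
    [0,0,0],
    [0,0,0],
  ],
  turn=[
    [0,0,0],
    [0,0,0],
  ],
)

```text
clock: 14.27
position: [0.6341, -0.0421, 0.0713]
ee_rot: [1.0, 0.02, 0.0, -0.0]
ft_force: [0.5, -0.2, -0.6]
grip_width: 0.286
```

move_arm(
  claw=[0.1,0.1,0.1,0.1,0.1],
  dp=[
    [0,0,0.003],
    [0,0,0.002],
    [0,0,0.002],
    [0,0,0],
    [0,0,0],
  ],
  turn=[
    [0,0,0],
    [0,0,0],
    [0,0,0],
    [0,0,0],
    [0,0,0],
  ],
)

```text
clock: 14.68
position: [0.6343, -0.0422, 0.0711]
ee_rot: [1.0, 0.02, 0.0, -0.0]
ft_force: [-4.5, 1.3, 10.3]
grip_width: 0.278
```

Contact at about 10 N, so I release and rise.

move_arm(
  claw=[0.3,0.34,0.4,0.5,0.6,0.6,0.6],
  dp=[
    [0,0,-0.003],
    [0,0,0],
    [0,0,0],
    [0,0,0],
    [0,0,0],
    [0,0,0],
    [0,0,0],
  ],
  turn=[
    [0,0,0],
    [0,0,0],
    [0,0,0],
    [0,0,0],
    [0,0,0],
    [0,0,0],
    [0,0,0],
  ],
)

```text
clock: 15.27
position: [0.634, -0.042, 0.0704]
ee_rot: [1.0, 0.02, -0.0, -0.0]
ft_force: [-1.3, 0.3, 0.5]
grip_width: 0.597
```

move_arm(
  claw=[0.7,0.8,1,1,1,1,1],
  dp=[
    [0,0,-0.05],
    [0,0,-0.12],
    [0,0,-0.18],
    [0,0,-0.18],
    [0,0,-0.1],
    [0,0,0],
    [0,0,0],
  ],
  turn=[
    [0,0,0],
    [0,0,0],
    [0,0,0],
    [0,0,0],
    [0,0,0],
    [0,0,0],
    [0,0,0],
  ],
)

```text
clock: 15.85
position: [0.6347, -0.0422, 0.1984]
ee_rot: [1.0, 0.02, 0.001, -0.0]
ft_force: [0.1, -0.1, -0.9]
grip_width: 1.005
```

```bash
python3 -c "
from h import *
go((.3995,-.259,.2),(.3995,-.259,.059))
o=snap('9')
b=o['side'][120:310,260:500]
cv2.imwrite('pics/c9.png',cv2.resize(b,(760,600),interpolation=2)[:,:,::-1])"
```

```text
t 15.85 p [ 0.6347 -0.0422  0.1984] x [0.999 0.04  0.003] z [ 0.003  0.    -1.   ] F [ 0.1 -0.1 -0.9] w 1.005 q [-0.51  0.43  0.67  1.51 -0.27  1.3   0.23]
[ 0.3995 -0.259   0.2   ] shift units [-1.2184  1.0359 -0.0122]
[ 0.3995 -0.259   0.059 ] shift units [-2.10e-03  3.00e-04  7.05e-01]
```

View pics/c9.png

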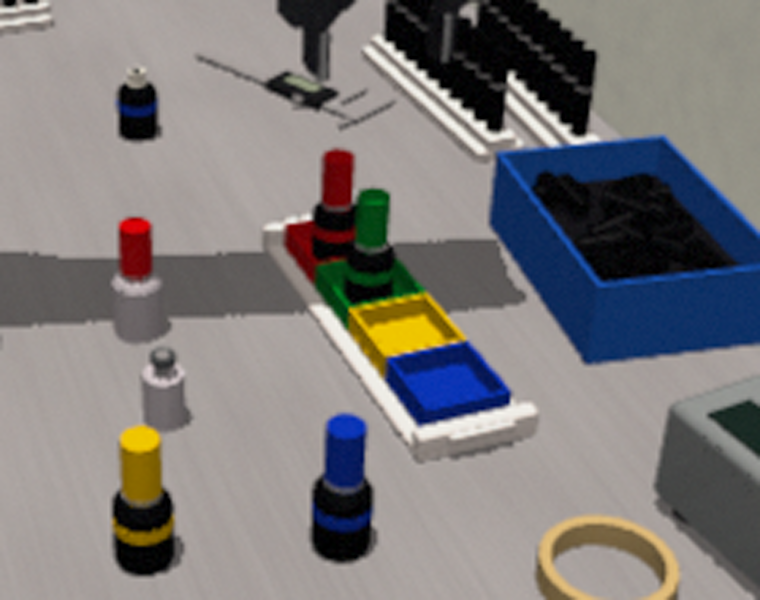

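Both placed bottles stand upright in their pockets. On to yellow.

move_arm(
  claw=[1,1,1,1,1,1,1,1],
  dp=[
    [-0.073,0.062,0],
    [-0.134,0.114,0],
    [-0.145,0.123,0],
    [-0.145,0.123,0],
    [-0.145,0.123,0],
    [-0.145,0.123,0],
    [-0.145,0.123,0],
    [-0.145,0.123,0],
  ],
  turn=[
    [0,0,0],
    [0,0,0],
    [0,0,0],
    [0,0,0],
    [0,0,0],
    [0,0,0],
    [0,0,0],
    [0,0,0],
  ],
)

```text
clock: 16.62
position: [0.424, -0.234, 0.1953]
ee_rot: [1.0, 0.02, -0.001, -0.0]
ft_force: [-0.3, -1.1, 0.6]
grip_width: 1.001
```

move_arm(
  claw=[1,1,1,1,1,1,1],
  dp=[
    [-0.091,0.078,0],
    [-0.05,0.042,0.04],
    [0,0,0.1],
    [0,0,0.08],
    [0,0,0],
    [0,0,0],
    [0,0,0],
  ],
  turn=[
    [0,0,0],
    [0,0,0],
    [0,0,0],
    [0,0,0],
    [0,0,0],
    [0,0,0],
    [0,0,0],
  ],
)

```text
clock: 17.2
position: [0.3993, -0.2583, 0.1527]
ee_rot: [1.0, 0.02, -0.0, 0.0]
ft_force: [0.9, 0.1, -0.2]
grip_width: 1.001
```

```bash
python3 -c "
from h import *
go((.3995,-.259,.059))
o=snap('10')
a=o['top'][180:300,380:540];b=o['side'][180:320,220:380]
p,_=None,None
cv2.imwrite('pics/c10.png',np.vstack([cv2.resize(x,(400,300),interpolation=2) for x in (a,b)])[:,:,::-1])"
```

```text
t 17.2 p [ 0.3993 -0.2583  0.1527] x [ 0.999  0.041 -0.001] z [-0.001 -0.    -1.   ] F [ 0.9  0.1 -0.2] w 1.001 q [-0.35  0.06  0.87  1.98 -0.05  1.13  0.58]
[ 0.3995 -0.259   0.059 ] shift units [0.0011 0.0035 0.4684]
```

View pics/c10.png

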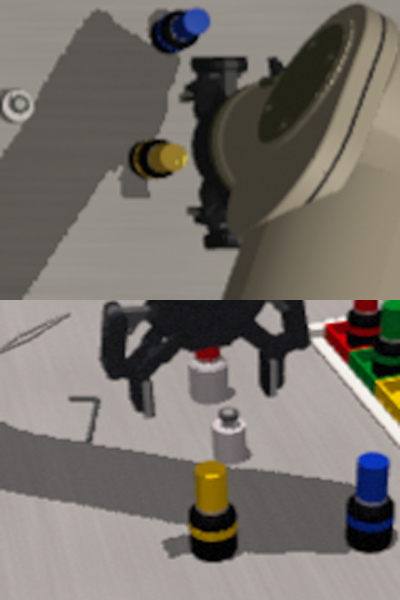

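The jaws are centred over the yellow cap (side (304,262)). Down and grip.

move_arm(
  claw=[1,1,1,1,1,1,1],
  dp=[
    [0,0.002,0.1],
    [0,0,0.1],
    [0,0,0.1],
    [0,0,0.08],
    [0,0,0.05],
    [0,0,0.035],
    [0,0,0],
  ],
  turn=[
    [0,0,0],
    [0,0,0],
    [0,0,0],
    [0,0,0],
    [0,0,0],
    [0,0,0],
    [0,0,0],
  ],
)

```text
clock: 17.88
position: [0.3987, -0.2586, 0.0589]
ee_rot: [1.0, 0.02, -0.001, -0.0]
ft_force: [0.2, 0.0, 0.7]
grip_width: 0.999
```

move_arm(
  claw=[0.5,0.4,0.3,0.2,0.15,0.1,0.1,0.1],
  dp=[
    [0,0,0],
    [0,0,0],
    [0,0,0],
    [0,0,0],
    [0,0,0],
    [0,0,0],
    [0,0,0],
    [0,0,0],
  ],
  turn=[
    [0,0,0],
    [0,0,0],
    [0,0,0],
    [0,0,0],
    [0,0,0],
    [0,0,0],
    [0,0,0],
    [0,0,0],
  ],
)

```text
clock: 18.55
position: [0.3993, -0.259, 0.0599]
ee_rot: [1.0, 0.02, 0.0, -0.0]
ft_force: [-2.0, 0.2, 5.6]
grip_width: 0.285
```

```bash
python3 -c "
from h import *
go()
o=snap('11',('side',))['side']
cv2.imwrite('pics/c11.png',cv2.resize(o[200:320,235:375],(700,600),interpolation=2)[:,:,::-1])
"
```

```text
t 18.55 p [ 0.3993 -0.259   0.0599] x [0.999 0.04  0.001] z [ 0.001  0.    -1.   ] F [-2.   0.2  5.6] w 0.285 q [-0.28  0.24  0.84  2.07 -0.23  0.92  0.73]
```

View pics/c11.png

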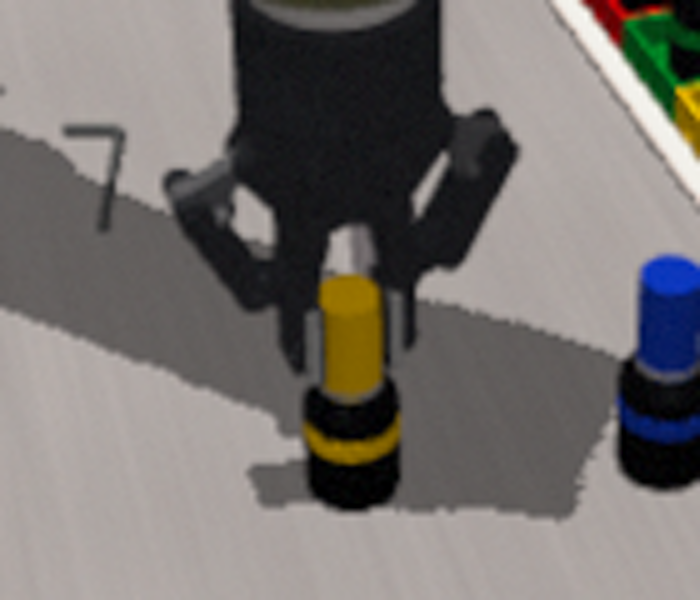

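Yellow is gripped with width 0.285 and standing upright at (305,270). Lift.

move_arm(
  claw=[0.1,0.1,0.1,0.1,0.1,0.1,0.1],
  dp=[
    [0,0,-0.02],
    [0,0,-0.06],
    [0,0,-0.12],
    [0,0,-0.18],
    [0,0,-0.18],
    [0,0,-0.12],
    [0,0,-0.02],
  ],
  turn=[
    [0,0,0],
    [0,0,0],
    [0,0,0],
    [0,0,0],
    [0,0,0],
    [0,0,0],
    [0,0,0],
  ],
)

```text
clock: 19.18
position: [0.4005, -0.26, 0.2036]
ee_rot: [1.0, 0.02, 0.003, 0.0]
ft_force: [0.6, -0.2, -0.4]
grip_width: 0.284
```

```bash
python3 -c "
from h import *
go((.637,-.1085,.2),(.637,-.1085,.08))"
```

```text
t 19.18 p [ 0.4005 -0.26    0.2036] x [0.999 0.039 0.006] z [ 0.006 -0.001 -1.   ] F [ 0.6 -0.2 -0.4] w 0.284 q [-0.39 -0.02  0.88  1.92  0.02  1.23  0.52]
[ 0.637  -0.1085  0.2   ] shift units [ 1.2114 -0.7102  0.0248]
[ 0.637  -0.1085  0.08  ] shift units [-0.0037 -0.0006  0.6   ]
```

move_arm(
  claw=[0.1,0.1,0.1,0.1,0.1,0.1,0.1,0.1],
  dp=[
    [0.048,-0.028,0],
    [0.097,-0.057,0],
    [0.145,-0.085,0],
    [0.163,-0.096,0],
    [0.163,-0.096,0],
    [0.163,-0.096,0],
    [0.163,-0.096,0],
    [0.133,-0.078,0],
  ],
  turn=[
    [0,0,0],
    [0,0,0],
    [0,0,0],
    [0,0,0],
    [0,0,0],
    [0,0,0],
    [0,0,0],
    [0,0,0],
  ],
)

```text
clock: 19.85
position: [0.6104, -0.1204, 0.1962]
ee_rot: [1.0, 0.021, -0.002, -0.0]
ft_force: [0.2, -1.0, 0.1]
grip_width: 0.285
```

move_arm(
  claw=[0.1,0.1,0.1,0.1,0.1,0.1],
  dp=[
    [0.085,-0.05,0],
    [0.048,-0.028,0],
    [0,0,0],
    [0,0,0],
    [0,0,0],
    [0,0,0],
  ],
  turn=[
    [0,0,0],
    [0,0,0],
    [0,0,0],
    [0,0,0],
    [0,0,0],
    [0,0,0],
  ],
)

```text
clock: 20.35
position: [0.6336, -0.1087, 0.1996]
ee_rot: [1.0, 0.019, -0.0, -0.0]
ft_force: [-0.6, -0.5, -0.5]
grip_width: 0.282
```

```bash
python3 -c "
from h import *
go((.637,-.1085,.2),(.637,-.1085,.08))"
```

```text
t 20.35 p [ 0.6336 -0.1087  0.1996] x [ 0.999  0.038 -0.   ] z [-0.  0. -1.] F [-0.6 -0.5 -0.5] w 0.282 q [-0.44  0.46  0.74  1.49 -0.32  1.32  0.37]
[ 0.637  -0.1085  0.2   ] shift units [ 0.0168 -0.0005 -0.0021]
[ 0.637  -0.1085  0.08  ] shift units [0.e+00 2.e-04 6.e-01]
```

move_arm(
  claw=[0.1,0.1,0.1,0.1,0.1,0.1,0.1,0.1],
  dp=[
    [0.013,0,0.04],
    [0,0,0.1],
    [0,0,0.14],
    [0,0,0.14],
    [0,0,0.1],
    [0,0,0.05],
    [0,0,0.02],
    [0,0,0],
  ],
  turn=[
    [0,0,0],
    [0,0,0],
    [0,0,0],
    [0,0,0],
    [0,0,0],
    [0,0,0],
    [0,0,0],
    [0,0,0],
  ],
)

```text
clock: 21.02
position: [0.637, -0.1074, 0.0812]
ee_rot: [1.0, 0.02, -0.0, -0.0]
ft_force: [0.4, 0.2, -1.6]
grip_width: 0.278
```

```bash
python3 -c "
from h import *
go((.637,-.1085,.0719))
o=snap('12')
b=o['side'][150:270,310:470]
cv2.imwrite('pics/c12.png',cv2.resize(b,(800,600),interpolation=2)[:,:,::-1])"
```

```text
t 21.02 p [ 0.637  -0.1074  0.0812] x [ 0.999  0.04  -0.001] z [-0.001  0.    -1.   ] F [ 0.4  0.2 -1.6] w 0.278 q [-0.41  0.58  0.68  1.6  -0.4   1.11  0.42]
[ 0.637  -0.1085  0.0719] shift units [-0.0001  0.0053  0.0465]
```

View pics/c12.png

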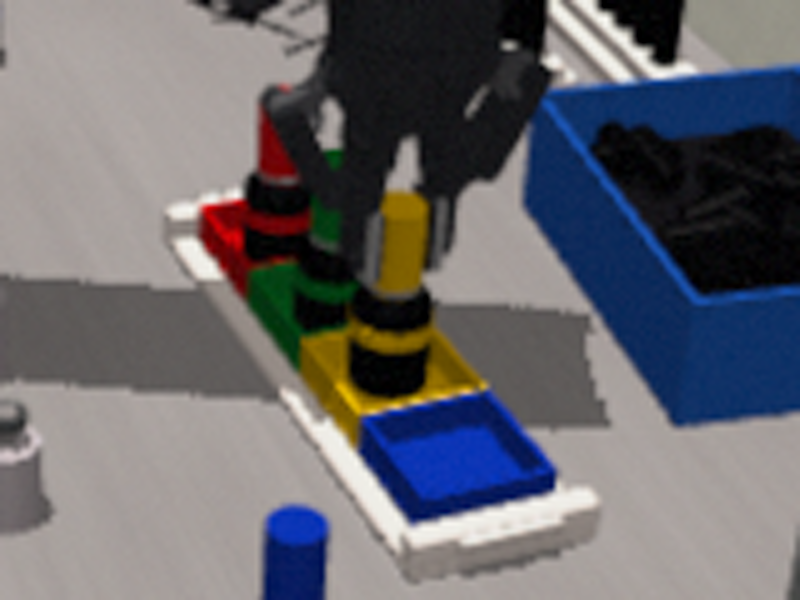

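Yellow is inside its pocket (foot about (388,228)) with clear margin. Slow set-down.

move_arm(
  claw=[0.1,0.1,0.1,0.1,0.1,0.1,0.1,0.1],
  dp=[
    [0,0.003,0.01],
    [0,0,0.01],
    [0,0,0.01],
    [0,0,0.005],
    [0,0,0.005],
    [0,0,0.003],
    [0,0,0.003],
    [0,0,0],
  ],
  turn=[
    [0,0,0],
    [0,0,0],
    [0,0,0],
    [0,0,0],
    [0,0,0],
    [0,0,0],
    [0,0,0],
    [0,0,0],
  ],
)

```text
clock: 21.78
position: [0.6372, -0.1078, 0.0722]
ee_rot: [1.0, 0.02, -0.0, -0.0]
ft_force: [0.4, -0.1, -1.5]
grip_width: 0.282
```

move_arm(
  claw=[0.1,0.1],
  dp=[
    [0,0,0],
    [0,0,0],
  ],
  turn=[
    [0,0,0],
    [0,0,0],
  ],
)

```text
clock: 21.95
position: [0.6373, -0.1078, 0.0723]
ee_rot: [1.0, 0.02, 0.0, -0.0]
ft_force: [0.4, -0.4, -0.2]
grip_width: 0.281
```

move_arm(
  claw=[0.1,0.1,0.1,0.1,0.1],
  dp=[
    [0,0,0.002],
    [0,0,0.002],
    [0,0,0.001],
    [0,0,0],
    [0,0,0],
  ],
  turn=[
    [0,0,0],
    [0,0,0],
    [0,0,0],
    [0,0,0],
    [0,0,0],
  ],
)

```text
clock: 22.37
position: [0.6374, -0.1079, 0.072]
ee_rot: [1.0, 0.02, 0.0, -0.0]
ft_force: [-3.0, 0.7, 6.3]
grip_width: 0.278
```

Contact at about 6 N. Release and rise.

move_arm(
  claw=[0.3,0.34,0.4,0.5,0.6,0.6,0.6],
  dp=[
    [0,0,0],
    [0,0,0],
    [0,0,0],
    [0,0,0],
    [0,0,0],
    [0,0,0],
    [0,0,0],
  ],
  turn=[
    [0,0,0],
    [0,0,0],
    [0,0,0],
    [0,0,0],
    [0,0,0],
    [0,0,0],
    [0,0,0],
  ],
)

```text
clock: 22.95
position: [0.6373, -0.1078, 0.0713]
ee_rot: [1.0, 0.02, 0.0, -0.0]
ft_force: [0.1, 0.1, 0.7]
grip_width: 0.597
```

move_arm(
  claw=[0.7,0.8,1,1,1,1,1],
  dp=[
    [0,0,-0.05],
    [0,0,-0.12],
    [0,0,-0.18],
    [0,0,-0.18],
    [0,0,-0.1],
    [0,0,0],
    [0,0,0],
  ],
  turn=[
    [0,0,0],
    [0,0,0],
    [0,0,0],
    [0,0,0],
    [0,0,0],
    [0,0,0],
    [0,0,0],
  ],
)

```text
clock: 23.53
position: [0.6379, -0.108, 0.1991]
ee_rot: [1.0, 0.02, 0.001, -0.0]
ft_force: [0.8, -0.4, -0.3]
grip_width: 0.999
```

```bash
python3 -c "
from h import *
go((.523,-.285,.2),(.523,-.285,.15))
o=snap('13')
b=o['side'][120:310,260:500]
cv2.imwrite('pics/c13.png',cv2.resize(b,(760,600),interpolation=2)[:,:,::-1])
im=o['side']
for s,ct in blobs(im,'blue'):
  if 350<ct[0]<380: print(s,ct,ray('side',ct,.074))"
```

```text
t 23.53 p [ 0.6379 -0.108   0.1991] x [0.999 0.04  0.003] z [ 0.003  0.    -1.   ] F [ 0.8 -0.4 -0.3] w 0.999 q [-0.44  0.47  0.74  1.48 -0.32  1.31  0.37]
[ 0.523 -0.285  0.2  ] shift units [-0.6094  0.8611 -0.0063]
[ 0.523 -0.285  0.15 ] shift units [-0.0007  0.      0.25  ]
[363 251  13  23 256] [368.58984375 262.30859375] [ 0.52292303 -0.28161037  0.074     ]
[359 280  18   8  73] [367.21917808 284.57534247] [ 0.49754755 -0.34036732  0.074     ]
```

View pics/c13.png

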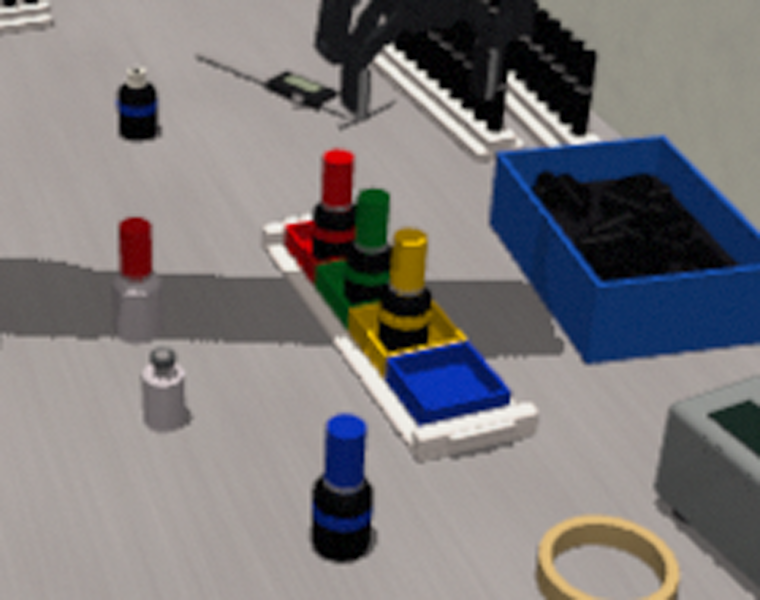

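Three bottles stand in their pockets. Blue is still at side (369,262). Move over it.

move_arm(
  claw=[1,1,1,1,1,1,1],
  dp=[
    [-0.049,0.069,0],
    [-0.091,0.129,0],
    [-0.104,0.146,0],
    [-0.104,0.146,0],
    [-0.104,0.146,0],
    [-0.104,0.146,0],
    [-0.055,0.078,0],
  ],
  turn=[
    [0,0,0],
    [0,0,0],
    [0,0,0],
    [0,0,0],
    [0,0,0],
    [0,0,0],
    [0,0,0],
  ],
)

```text
clock: 24.22
position: [0.5177, -0.289, 0.1966]
ee_rot: [1.0, 0.017, -0.001, 0.0]
ft_force: [-1.3, 0.1, 0.0]
grip_width: 1.005
```

move_arm(
  claw=[1,1,1,1,1,1],
  dp=[
    [0,0,0.04],
    [0,0,0.1],
    [0,0,0.08],
    [0,0,0.02],
    [0,0,0],
    [0,0,0],
  ],
  turn=[
    [0,0,0],
    [0,0,0],
    [0,0,0],
    [0,0,0],
    [0,0,0],
    [0,0,0],
  ],
)

```text
clock: 24.72
position: [0.5219, -0.2845, 0.1493]
ee_rot: [1.0, 0.02, -0.0, -0.0]
ft_force: [-0.5, -0.0, 0.7]
grip_width: 1.003
```

```bash
python3 -c "
from h import *
go((.523,-.285,.059))
o=snap('14')
a=o['top'][140:260,380:540];b=o['side'][180:320,290:450]
cv2.imwrite('pics/c14.png',np.vstack([cv2.resize(x,(400,300),interpolation=2) for x in (a,b)])[:,:,::-1])"
```

```text
t 24.72 p [ 0.5219 -0.2845  0.1493] x [ 0.999  0.04  -0.001] z [-0.001  0.    -1.   ] F [-0.5 -0.   0.7] w 1.003 q [-0.21  0.41  0.8   1.68 -0.31  1.18  0.71]
[ 0.523 -0.285  0.059] shift units [0.0055 0.0027 0.4514]
```

View pics/c14.png

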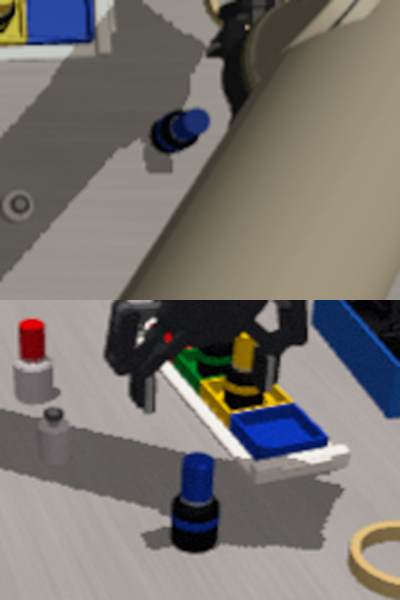

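The jaws are over the blue cap (side (368,262)), with an offset of at most a few mm. Down and grip.

move_arm(
  claw=[1,1,1,1,1,1,1],
  dp=[
    [0.003,0.002,0.1],
    [0,0,0.1],
    [0,0,0.1],
    [0,0,0.07],
    [0,0,0.05],
    [0,0,0.03],
    [0,0,0],
  ],
  turn=[
    [0,0,0],
    [0,0,0],
    [0,0,0],
    [0,0,0],
    [0,0,0],
    [0,0,0],
    [0,0,0],
  ],
)

```text
clock: 25.4
position: [0.5225, -0.2848, 0.0586]
ee_rot: [1.0, 0.02, -0.0, -0.0]
ft_force: [0.8, -0.2, 0.2]
grip_width: 1.0
```

move_arm(
  claw=[0.5,0.4,0.3,0.2,0.15,0.1,0.1,0.1],
  dp=[
    [0,0,0],
    [0,0,0],
    [0,0,0],
    [0,0,0],
    [0,0,0],
    [0,0,0],
    [0,0,0],
    [0,0,0],
  ],
  turn=[
    [0,0,0],
    [0,0,0],
    [0,0,0],
    [0,0,0],
    [0,0,0],
    [0,0,0],
    [0,0,0],
    [0,0,0],
  ],
)

```text
clock: 26.07
position: [0.523, -0.2851, 0.0597]
ee_rot: [1.0, 0.02, 0.0, 0.0]
ft_force: [0.7, 0.4, 4.5]
grip_width: 0.282
```

```bash
python3 -c "
from h import *
go()
o=snap('15',('side',))['side']
cv2.imwrite('pics/c15.png',cv2.resize(o[200:320,295:435],(700,600),interpolation=2)[:,:,::-1])
"
```

```text
t 26.07 p [ 0.523  -0.2851  0.0597] x [0.999 0.04  0.001] z [ 0.001 -0.    -1.   ] F [0.7 0.4 4.5] w 0.282 q [-0.16  0.51  0.74  1.76 -0.4   1.03  0.77]
```

View pics/c15.png

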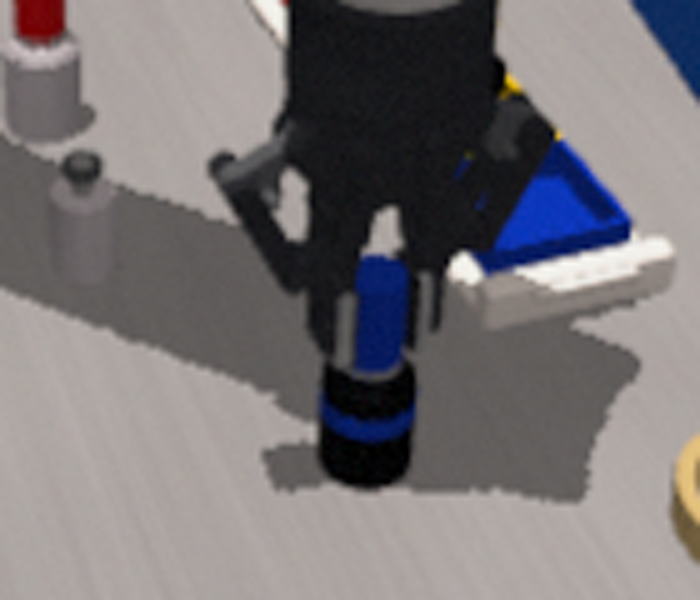

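Blue is gripped (0.282), upright. Lift.

move_arm(
  claw=[0.1,0.1,0.1,0.1,0.1,0.1,0.1],
  dp=[
    [0,0,-0.02],
    [0,0,-0.06],
    [0,0,-0.12],
    [0,0,-0.18],
    [0,0,-0.18],
    [0,0,-0.12],
    [0,0,-0.02],
  ],
  turn=[
    [0,0,0],
    [0,0,0],
    [0,0,0],
    [0,0,0],
    [0,0,0],
    [0,0,0],
    [0,0,0],
  ],
)

```text
clock: 26.7
position: [0.524, -0.2864, 0.2048]
ee_rot: [1.0, 0.02, 0.003, 0.001]
ft_force: [0.9, -0.7, -0.5]
grip_width: 0.286
```

```bash
python3 -c "
from h import *
go((.64,-.1745,.2))"
```

```text
t 26.7 p [ 0.524  -0.2864  0.2048] x [0.999 0.039 0.006] z [ 0.006 -0.002 -1.   ] F [ 0.9 -0.7 -0.5] w 0.286 q [-0.23  0.36  0.83  1.62 -0.27  1.28  0.68]
[ 0.64   -0.1745  0.2   ] shift units [ 0.6014 -0.5363  0.0263]
```

move_arm(
  claw=[0.1,0.1,0.1,0.1,0.1,0.1,0.1,0.1],
  dp=[
    [0.036,-0.032,0],
    [0.084,-0.075,0],
    [0.12,-0.107,0],
    [0.12,-0.107,0],
    [0.108,-0.097,0],
    [0.078,-0.07,0],
    [0.042,-0.038,0],
    [0.012,-0.011,0],
  ],
  turn=[
    [0,0,0],
    [0,0,0],
    [0,0,0],
    [0,0,0],
    [0,0,0],
    [0,0,0],
    [0,0,0],
    [0,0,0],
  ],
)

```text
clock: 27.37
position: [0.6391, -0.17, 0.1974]
ee_rot: [1.0, 0.022, -0.001, -0.0]
ft_force: [-0.2, 0.5, -1.0]
grip_width: 0.279
```

move_arm(
  claw=[0.1,0.1,0.1,0.1],
  dp=[
    [0,0,0],
    [0,0,0],
    [0,0,0],
    [0,0,0],
  ],
  turn=[
    [0,0,0],
    [0,0,0],
    [0,0,0],
    [0,0,0],
  ],
)

```text
clock: 27.7
position: [0.6374, -0.1743, 0.1995]
ee_rot: [1.0, 0.019, 0.0, 0.0]
ft_force: [-0.1, -0.8, -0.6]
grip_width: 0.282
```

```bash
python3 -c "
from h import *
go((.64,-.1745,.08))"
```

```text
t 27.7 p [ 0.6374 -0.1743  0.1995] x [0.999 0.038 0.   ] z [ 0. -0. -1.] F [-0.1 -0.8 -0.6] w 0.282 q [-0.33  0.51  0.75  1.43 -0.35  1.33  0.48]
[ 0.64   -0.1745  0.08  ] shift units [0.0129 0.0014 0.5975]
```

move_arm(
  claw=[0.1,0.1,0.1,0.1,0.1,0.1,0.1,0.1],
  dp=[
    [0.012,0,0.04],
    [0,0,0.1],
    [0,0,0.14],
    [0,0,0.14],
    [0,0,0.1],
    [0,0,0.05],
    [0,0,0.02],
    [0,0,0],
  ],
  turn=[
    [0,0,0],
    [0,0,0],
    [0,0,0],
    [0,0,0],
    [0,0,0],
    [0,0,0],
    [0,0,0],
    [0,0,0],
  ],
)

```text
clock: 28.37
position: [0.6404, -0.173, 0.0809]
ee_rot: [1.0, 0.02, -0.0, -0.0]
ft_force: [-0.9, 0.3, -1.1]
grip_width: 0.279
```

```bash
python3 -c "
from h import *
go((.64,-.1745,.0717))
o=snap('16')
b=o['side'][150:270,310:470]
cv2.imwrite('pics/c16.png',cv2.resize(b,(800,600),interpolation=2)[:,:,::-1])"
```

```text
t 28.37 p [ 0.6404 -0.173   0.0809] x [ 0.999  0.04  -0.001] z [-0.001  0.    -1.   ] F [-0.9  0.3 -1.1] w 0.279 q [-0.3   0.62  0.7   1.55 -0.42  1.13  0.53]
[ 0.64   -0.1745  0.0717] shift units [-0.0025  0.0076  0.0458]
```

View pics/c16.png

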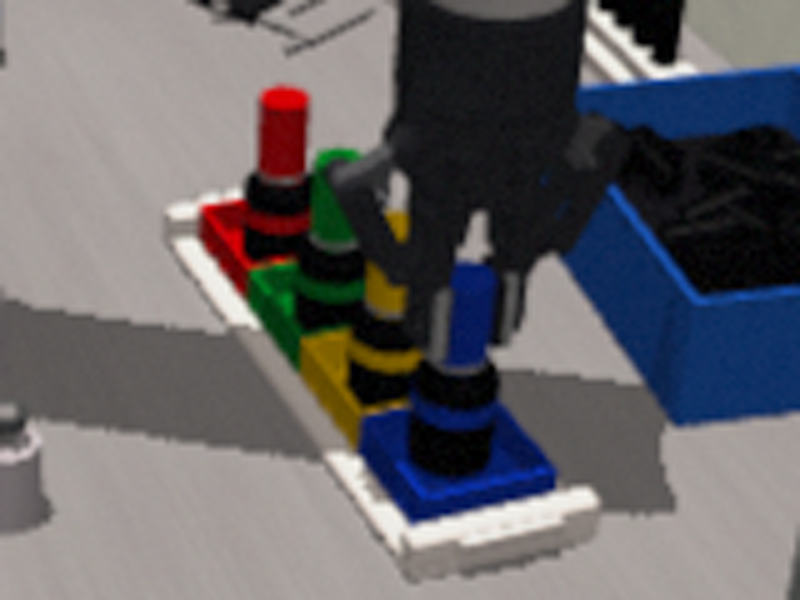

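Blue is inside its pocket (foot about (400,243)) with clear margin. Slow set-down.

move_arm(
  claw=[0.1,0.1,0.1,0.1,0.1,0.1,0.1,0.1],
  dp=[
    [0,0,0.01],
    [0,0,0.01],
    [0,0,0.01],
    [0,0,0.005],
    [0,0,0.005],
    [0,0,0.003],
    [0,0,0.002],
    [0,0,0],
  ],
  turn=[
    [0,0,0],
    [0,0,0],
    [0,0,0],
    [0,0,0],
    [0,0,0],
    [0,0,0],
    [0,0,0],
    [0,0,0],
  ],
)

```text
clock: 29.13
position: [0.6407, -0.1727, 0.0722]
ee_rot: [1.0, 0.02, -0.0, -0.0]
ft_force: [-1.0, -0.1, -0.0]
grip_width: 0.285
```

move_arm(
  claw=[0.1,0.1,0.1],
  dp=[
    [0,0,0.002],
    [0,0,0],
    [0,0,0],
  ],
  turn=[
    [0,0,0],
    [0,0,0],
    [0,0,0],
  ],
)

```text
clock: 29.38
position: [0.6407, -0.1727, 0.0719]
ee_rot: [1.0, 0.02, 0.0, -0.0]
ft_force: [0.1, -0.0, -0.4]
grip_width: 0.283
```

move_arm(
  claw=[0.1,0.1,0.1,0.1,0.1],
  dp=[
    [0,0,0.002],
    [0,0,0.002],
    [0,0,0],
    [0,0,0],
    [0,0,0],
  ],
  turn=[
    [0,0,0],
    [0,0,0],
    [0,0,0],
    [0,0,0],
    [0,0,0],
  ],
)

```text
clock: 29.8
position: [0.6408, -0.1729, 0.0717]
ee_rot: [1.0, 0.02, 0.0, -0.0]
ft_force: [-2.4, 1.0, 5.2]
grip_width: 0.28
```

Contact at about 5 N. Release, rise, and back well clear.

move_arm(
  claw=[0.3,0.34,0.4,0.5,0.6,0.6,0.6],
  dp=[
    [0,0,0],
    [0,0,0],
    [0,0,0],
    [0,0,0],
    [0,0,0],
    [0,0,0],
    [0,0,0],
  ],
  turn=[
    [0,0,0],
    [0,0,0],
    [0,0,0],
    [0,0,0],
    [0,0,0],
    [0,0,0],
    [0,0,0],
  ],
)

```text
clock: 30.38
position: [0.6407, -0.1727, 0.071]
ee_rot: [1.0, 0.02, -0.0, -0.0]
ft_force: [1.1, -0.1, 0.3]
grip_width: 0.598
```

move_arm(
  claw=[0.7,0.8,1,1,1,1,1],
  dp=[
    [0,0,-0.05],
    [0,0,-0.12],
    [0,0,-0.18],
    [0,0,-0.18],
    [0,0,-0.15],
    [0,0,-0.1],
    [0,0,0],
  ],
  turn=[
    [0,0,0],
    [0,0,0],
    [0,0,0],
    [0,0,0],
    [0,0,0],
    [0,0,0],
    [0,0,0],
  ],
)

```text
clock: 30.97
position: [0.6423, -0.1739, 0.2332]
ee_rot: [1.0, 0.02, 0.004, 0.001]
ft_force: [0.6, 0.2, -0.1]
grip_width: 1.003
```

move_arm(
  claw=[1,1,1,1,1,1,1,1],
  dp=[
    [-0.04,0.06,0],
    [-0.08,0.13,0],
    [-0.08,0.16,0],
    [-0.08,0.16,0],
    [-0.08,0.13,0],
    [-0.04,0.06,0],
    [0,0,0],
    [0,0,0],
  ],
  turn=[
    [0,0,0],
    [0,0,0],
    [0,0,0],
    [0,0,0],
    [0,0,0],
    [0,0,0],
    [0,0,0],
    [0,0,0],
  ],
)

```text
clock: 31.63
position: [0.5653, -0.3165, 0.2264]
ee_rot: [1.0, 0.019, -0.0, -0.0]
ft_force: [0.6, 1.0, -1.5]
grip_width: 0.996
```

```bash
python3 -c "
from h import *
go()
o=snap('17')
a=o['top'][100:270,180:480];b=o['side'][100:310,220:500]
cv2.imwrite('pics/c17.png',np.vstack([cv2.resize(x,(480,290),interpolation=2) for x in (a,b)])[:,:,::-1])
for n in o:
  for c in('red','yellow','green','blue'):
    print(n,c,[(ct.round(1).tolist(),ray(n,ct,.086)[:2].round(4).tolist()) for s,ct in blobs(o[n],c)][:9])"
```

```text
t 31.63 p [ 0.5653 -0.3165  0.2264] x [ 0.999  0.038 -0.001] z [-0.001  0.001 -1.   ] F [ 0.6  1.  -1.5] w 0.996 q [-0.13  0.47  0.8   1.44 -0.34  1.38  0.72]
top red [([322.7, 146.1], [0.619, 0.0239]), ([339.2, 215.3], [0.4577, -0.0157])]
top yellow [([376.1, 144.2], [0.6245, -0.1003])]
top green [([349.2, 144.9], [0.6225, -0.0378])]
top blue [([329.5, 29.1], [0.9102, 0.011]), ([345.5, 30.8], [0.9056, -0.0276]), ([357.4, 32.4], [0.9015, -0.0564]), ([371.2, 32.5], [0.9015, -0.0897]), ([387.5, 35.5], [0.8936, -0.1289]), ([318.8, 86.0], [0.7656, 0.0351]), ([330.7, 88.4], [0.7598, 0.0066]), ([339.3, 88.0], [0.761, -0.0137]), ([360.0, 90.8], [0.7542, -0.0629])]
side red [([365.1, 180.7], [0.6223, 0.0009]), ([302.4, 197.9], [0.4544, -0.0319]), ([358.0, 196.4], [0.5802, -0.0635])]
side yellow [([388.4, 201.7], [0.6388, -0.1057]), ([379.4, 224.2], [0.585, -0.1834])]
side green [([365.4, 210.8], [0.5749, -0.1258]), ([376.7, 207.8], [0.6035, -0.1217])]
side blue [([303.0, 154.6], [0.5118, 0.1858]), ([482.0, 190.3], [0.87, -0.1238]), ([446.6, 171.6], [0.8361, -0.0164]), ([454.5, 169.2], [0.8616, -0.0109]), ([434.9, 203.5], [0.7363, -0.1437]), ([401.2, 216.3], [0.6418, -0.1691]), ([491.2, 213.4], [0.8344, -0.2162]), ([502.3, 222.1], [0.838, -0.2523]), ([468.5, 225.5], [0.7628, -0.2426])]
```

View pics/c17.png

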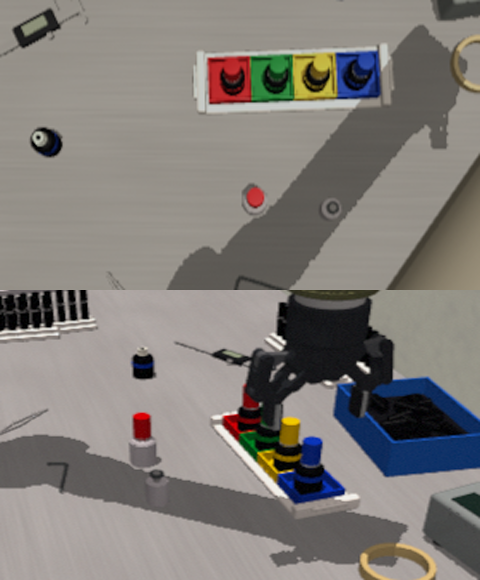

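All four bottles stand in their own pockets, dummy and uncapped bottle unmoved, gripper open and clear.

```bash
python3 -c "
from workcell import manip
print(manip.hand_in())"
```

```text
the job is handed in; nothing more can be done
None
```

The four finished bottles (red, green, yellow, blue) now stand upright in the tray, each in the pocket of its own cap colour. The job was handed in at about 32 s, against the 118 s limit.

- **Set-down:** I lowered each bottle in steps of 2 mm or less until it touched the floor. The wrist force read 5 to 10 N at contact, green being the highest at about 10 N, and the grip was then opened gradually. No bottle was dropped.
- **Last pictures, both cameras:** All four bottles are upright inside their pockets. The red-capped dummy is at the same pixels as at the start in both views. The uncapped bottle's blue band is within 0.3 px of its start in the side view. The gripper is open, clear of everything and touching nothing.
- **Disagreements:** At the start the two cameras differed by about 4 mm on most caps, 7 mm on the blue one, and by up to 10 mm on the pockets, most on blue. I put the pocket differences down mostly to the side view including the outer wall, so I used positions weighted towards the top view. That left enough room in every grasp and pocket. In the last side view the arm partly hid the red and green caps, so I checked those two from the top view and from earlier side pictures.

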